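Slide the engraver's work board home into its locating notches

ROBOT

A 6-joint arm with a two-finger parallel gripper is mounted at the origin on the work surface. World frame = base frame: x ahead of the robot, y to its left, z up, the work surface at z = 0. Lengths are in mm, angles in rad, forces in N, time in s.
With the tool pointing down it reaches from about 400 to 925 mm from the base axis. Payload 12.5 kg.
Tool frame: the origin (TCP) lies at the very end of the fingers, on their centre line; the grasp point (between the pads) lies 19 mm behind it; z points along the fingers, x is the direction in which the jaws open and shut, and the axes are right-handed (so a half turn about z gives the same grasp; the last joint's range is limited). The gripper opens to 95 mm and grips with 3 to 60 N. Pads are 20 mm wide; open, the fingers measure 119 mm over their backs; the gripper's body (75 mm by 180 mm) begins 59 mm behind the grasp point.
Start: joints at [-1.212, 0.491, 1.559, -0, 1.092, -0.106], TCP at [280.177, -558.702, 214.661] pointing down, gripper open.
Joint ranges: [-3.1, 3.1], [-0.84, 2.19], [0.05, 2.79], [-1.13, 4.28], [0.06, 2.93], [-2.69, 2.69]. Speed limits (rad/s): [2.22, 2.22, 2.79, 3.14, 3.14, 3.14].

INTERFACE

Orientations are given as [roll, pitch, yaw] about the fixed x, y, z axes, in that order (R = Rz(yaw) Ry(pitch) Rx(roll)).
In Python, from cell import state, viewer, ticket, look_for, regions_of gives the robot as it stands.
- The arm moves only by the shell command python3 -m inch 'ROWS'. ROWS is JSON, a list of rows, each a list of 7 numbers: the turn, a rotation vector about the world's x, y, z in degrees, then the shift along the world's x, y, z in mm, then the opening, from -1 (shut) to 1 (fully open). In form: [[rx, ry, rz, tx, ty, tz, hand], ...]. A call has 1 to 10 rows; each row shifts and turns the commanded pose from where the row before left it; what a row does not reach is not made up. A row lasts 1/10 s, in which the tool goes at most 50 mm and 8.59 degrees, less where a joint would pass 70% of its speed; a pose out of reach is approached as far as the arm can. A call with a gripper value outside its range is refused whole. The fingers move at their own pace and stop on an object; the grip force is fixed at half the most. Time passes only in rows, so rows that do not move let the fingers close. It gives the time, the measured TCP pose, the force and the opening at its end, in the units of the state.
- state(): the state, without advancing time (a new reading comes with each control period).
- viewer.read_camera(name): name is "scene" or "top" or "wrist"; returns a dict with "color" (420x560x3 uint8, red, green, blue), "depth" (420x560 float32, mm along the optical axis (not along the pixel's ray), 0 where there is no reading), "fx", "fy", "cx", "cy" (pixels), "position" and "orientation" of the camera in the world. Camera axes: x right, y down, z forward; pixel columns grow to the right and rows downward; lengths in mm; the calibration is good to about 2 mm. A picture is of the moment at which its call begins.
- ticket.job_done(): hands the job in, once; it reports no verdict.
Trained networks look in the newest picture that a camera, given by its name, has taken for a name from the list of things; names that differ only in an ending like _2 or _b are one class to them, and where a whole thing is asked for, a point or a joint stands for the part that bears it (a point fixed in the world has none). Each returns a list of dicts, best first, with "score" (0 to 1); they miss things now and then, are a little off and sometimes report something else, mostly with a low value. They report only what shows in the picture. A call takes as long as a camera call. They do not tell look-alikes from the thing itself.
- look_for(name, camera): "box" ([left, top, right, bottom] as shares, 0 to 1, of the picture: columns of its width, rows of its height, round what is visible of it).
- regions_of(name, camera): "pixels" (420x560 bool, what is visible of it) and "box" ([left, top, right, bottom] as shares, 0 to 1, of the picture: columns of its width, rows of its height, round what is visible of it).
The state is a dict: "t": time; "joints": joint angles; "qvel": joint speeds; "tau": joint torques, N m; "eef_pos": TCP position; "tcp_rot": TCP orientation; "ft_force": force on the tool from outside, world axes, zero at the start; "moment": the same for the moment, N m; "opening": opening from 0.0 (shut) to 1.0 (fully open).
Only numpy, scipy, OpenCV 4.12 (cv2) and the standard library are available. Lean on these libraries where they do the work, as an engineer would, in place of code of your own. Each camera call takes 0.05 s, during which the arm holds its last target. There are 200 camera calls.

TASK

On the loading slide, push the wooden work board with your fingertips along its rails, towards the end where the two open toggle clamps stand, until you feel it drop into the locating notches and it lies flat down on the rails. Push gently and stop when it has dropped instead of forcing it on; do not lift or carry the board, leave the tools and parts around it where they are, and take your hand away at the end.

Things in the scene. Friction and masses are not known exactly. Their poses are not given: they have to be found in the camera images.
- slide: Loading slide, fixed: grey-green steel bed 460 x 230 x 10 mm (x -240 to +220, y +-115 mm from the origin) with two steel rails on it. Origin on the table surface; +x runs along the rails, the way the board is to go (to the clamp end), z up. Rails: y 36 to 60 mm either side, x -225 to +195 mm, tops 34 mm above the table; the trough between them goes down to 10 mm.
- notch (a point): Middle of the front notches, level with the rail tops, midway between the rails, at slide x = +115 mm. Each rail has two notches, 16 mm long, 8 mm deep: this one in its inner half, another in its outer half at slide x = -35 mm. A dark keeper strip outside each rail (y 61.5 to 71.5 mm, top 48 mm above the table) guides the board with 1.5 mm play a side.
- clamps (a point): Point on the bed top midway between the two toggle clamps, slide x = +85 mm. One clamp stands open, arm up, 95 mm high, on the bed ledge at each side, y 81 to 180 mm from this point; they are not used. A cross bar (top 50 mm above the table) ties the rail ends 110 mm further on; the board is home well before it.
- seat (a point): Point on the slide, level with the rail tops and midway between the rails, at slide x = +40 mm: where the board's origin lies when the board is home. Axes as the slide's.
- board: Loose wooden board 180 (along x) x 120 x 12 mm, 0.55 kg, a round steel faceplate with brass blank on top, a batten across the top of its tail. Origin: centre of flat underside; +x its leading end, z up. Under it 4 steel feet, 6 mm high, 11 mm long (front pair x +75, y +-41 mm; tail pair x -75, y +-55 mm). Starts with feet on the rails, underside 40 mm above the table, 80 to 150 mm short of home.
- push_face (a point): Point on the flat upright tail face of the board, half-way across, 90 mm behind its origin, 24 mm above its underside. The face is 120 mm wide, from the underside up to 36 mm. Sliding takes 2 to 4 N. Home, the board has dropped 6 mm, flat on the rails, and the notch walls stop it (2.5 mm play each way). Bring it in at 30 mm/s or less: at 60 mm/s it hits the walls too hard, faster it may skip them.
- plug: Bystander: brass plug, 24 mm diameter, 34 mm high, upright on the bed ledge. Origin: centre of underside.
- collet: Bystander: steel collet, 29 mm diameter, 40 mm high, upright on the bed ledge. Origin: centre of underside.
- block: Bystander: steel block 50 x 25 x 25 mm on the other bed ledge. Origin: centre of underside.
- graver: Bystander: graver with dark wooden handle, about 120 mm long, 24 mm high, lying on the table. Origin: middle of its length, on the table.
- oil: Bystander: amber oil bottle, 44 mm diameter, 95 mm high, on the table. Origin: centre of underside.
- loupe: Bystander: black eye loupe, 34 mm diameter, 30 mm high, on the table. Origin: centre of underside.
- caliper: Bystander: steel caliper 190 mm long, 12 mm high, lying on the table. Origin: middle of its beam, on the table.
Not all that is in view belongs to the job. There is more than one size of the board; the job needs the middle-sized.

How it is judged (in metres and radians):
On the way:
1. the board is being slid by the fingers, still up on the rails, 12 to 60 mm short of home (x of board in the frame of seat between -0.06 and -0.012 m and z of board in the frame of seat between 0.003 and 0.01 m and contact force between the fingers and board above 0.1 N), for 0.1 s.
At the end, for the whole second after the job is handed in: The board is at rest, flat on the rails with its feet in the notches: its origin within 6 mm of the seat along the rails and 5 mm across, less than 2.5 mm above it, tilted less than 0.02 rad, in line with the rails within 0.05 rad (x of board in the frame of seat between -0.006 and 0.006 m and y of board in the frame of seat between -0.005 and 0.005 m and z of board in the frame of seat below 0.0025 m and angle between board's own z axis and vertical below 0.02 rad and angle between the x axis of board and the x axis of slide, either way round below 0.05 rad and linear speed of board below 0.01 m/s); the robot touches nothing.
It fails at once if the board is lifted off its rails (10 mm above where it rides) or tipped (z of board in the frame of seat above 0.016 m or angle between board's own z axis and vertical above 0.12 rad).
It fails at once if the board is forced (more than 60 N from the fingers) (contact force between the fingers and board above 60 N).
It fails at once if a bystander is shifted by more than 20 mm (distance of any of plug, collet, block, graver, oil, loupe, caliper from where it was at the start of the episode above 0.02 m).
It also fails if it takes over 35 s, if anything falls off the work surface, if the arm or the gripper's body presses on something with over 40 N, if the wrist force passes 120 N, or if a joint passes its speed limit or range.

## Working session

There is one attempt and no reset: what is moved stays moved. The work goes in short steps, Python scripts to look and compute and a shell command to move; the robot and the scene stay as the last step left them, time stands still between calls to the robot, and variables do not carry over. Pictures are saved under pics/ and viewed, on a budget of 10 in all, crops included, one or two more only if the job needs it, and the job is handed in when it is done.

```bash
mkdir -p pics; cat > h.py <<'E'
import numpy as np,cv2
from cell import state,viewer,ticket,look_for,regions_of
def cam(n,save=None):
    c=viewer.read_camera(n)
    if save: cv2.imwrite('pics/'+save,cv2.cvtColor(c['color'],cv2.COLOR_RGB2BGR))
    return c
def R(o):
    from scipy.spatial.transform import Rotation as Ro
    o=np.array(o,float)
    if o.shape==(3,3): return o
    return (Ro.from_euler('xyz',o) if o.size==3 else Ro.from_quat(o)).as_matrix()
def cloud(c):
    d=c['depth'];v,u=np.mgrid[:d.shape[0],:d.shape[1]]
    p=np.stack([(u-c['cx'])/c['fx']*d,(v-c['cy'])/c['fy']*d,d],-1)
    return p@R(c['orientation']).T+np.array(c['position'])
E
python3 - <<'E'
from h import *
s=state();print(s)
for n in ['scene','top']:
    c=cam(n,n+'1.png');print(n,c['position'],c['orientation'],c['fx'],c['cx'],c['cy'])
    for k in ['board','slide','push_face','clamps','seat','notch']:
        print(k,[(round(r['score'],2),np.round(np.array(r['box'])*[560,420,560,420]).astype(int).tolist()) for r in look_for(k,n)][:4])
a=cv2.imread('pics/scene1.png');b=cv2.imread('pics/top1.png')
E
```

```text
{'t': 0.0, 'joints': array([-1.21161362e+00,  4.91557815e-01,  1.55950186e+00,  2.08203874e-05,
        1.09168090e+00, -1.05606020e-01]), 'qvel': array([-0.00089523,  0.00025225,  0.00042507,  0.00083685,  0.00028948,
        0.00036072]), 'tau': array([-7.49904825e-05, -6.12643576e+01, -2.58180696e+01,  6.92777149e-02,
        4.81838908e-02, -9.21571291e-05]), 'eef_pos': array([ 280.07420916, -558.4379654 ,  214.04478451]), 'tcp_rot': array([-3.14145329e+00,  1.13958055e-03, -1.10601713e+00]), 'ft_force': array([ 0.55928277,  0.23601725, -0.17813689]), 'moment': array([-0.00258111, -0.00313014,  0.00527474]), 'opening': 1.006334635679848}
scene [712.23801696 446.96830124 772.08861771] [-2.56370768 -0.01619021  2.68700257] 394.2822559270681 281.15160089637817 214.2028042103199
board [(0.9, [394, 232, 522, 363]), (0.84, [224, 188, 288, 265]), (0.7, [265, 335, 342, 420])]
slide []
push_face [(0.89, [266, 335, 338, 419]), (0.81, [223, 185, 287, 270]), (0.74, [209, 241, 218, 258]), (0.68, [389, 233, 522, 361])]
clamps [(0.95, [172, 133, 323, 319])]
seat [(0.82, [172, 127, 324, 320])]
notch [(0.84, [169, 130, 320, 317])]
top [ 459.33002926   14.9587141  1051.46570584] [-3.11093451  0.02954042 -1.56705551] 460.55236211537243 282.10897314266305 214.8178350876556
board [(0.89, [242, 148, 340, 223]), (0.65, [98, 265, 207, 390]), (0.57, [128, 133, 184, 199])]
slide [(0.66, [205, 116, 424, 280]), (0.62, [328, 149, 342, 160])]
push_face [(0.73, [125, 132, 184, 202]), (0.71, [247, 145, 343, 222])]
clamps [(0.75, [205, 115, 424, 281])]
seat [(0.87, [200, 113, 427, 282])]
notch [(0.85, [200, 113, 423, 286])]
```

View pics/top1.png

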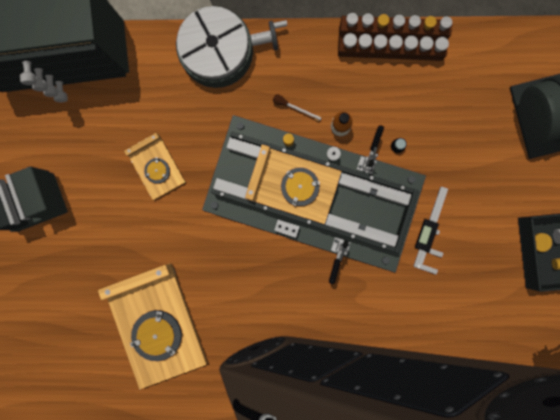

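View pics/scene1.png

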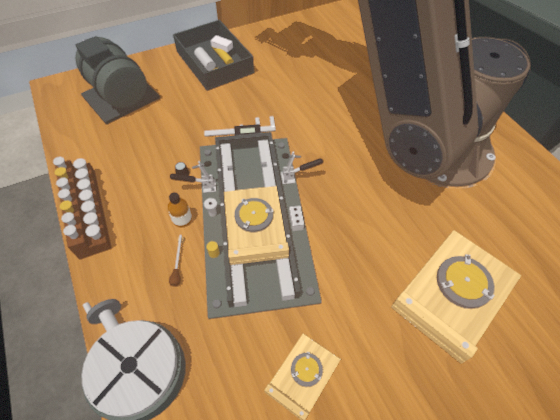

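```bash
python3 - <<'E'
from h import *
for n,seed in [('top',(300,187)),('scene',(253,215))]:
    c=cam(n);P=cloud(c)
    for r in regions_of('board',n)[:4]:
        m=r['pixels']; q=P[m]; u=cv2.minAreaRect(q[np.median(q[:,2])-np.abs(q[:,2]-np.median(q[:,2]))>-1e9][:,:2].astype(np.float32))
        print(n,'board',round(r['score'],2),np.round(u[0]),np.round(u[1]),round(u[2],1),'zmed',np.median(q[:,2]).round(1))
        if m[seed[1],seed[0]]:
            for lo,hi in [(46,58),(70,84)]:
                z=q[(q[:,2]>lo)&(q[:,2]<hi)]; rr=cv2.minAreaRect(z[:,:2].astype(np.float32));print('  lay',lo,len(z),np.median(z[:,2]).round(1),np.round(rr[0],1),np.round(rr[1],1),round(rr[2],2))
    if n=='top':
        img=cv2.cvtColor(c['color'],cv2.COLOR_RGB2BGR)
        cv2.imwrite('pics/crop1.png',cv2.resize(img[105:290,195:435],None,fx=3.2,fy=3.2,interpolation=cv2.INTER_CUBIC))
        # slide bed: z~10
        v,w=np.mgrid[:420,:560];roi=(v>105)&(v<290)&(w>195)&(w<435)
        b=roi&(P[...,2]>6)&(P[...,2]<14); 
        k,l,st,ce=cv2.connectedComponentsWithStats(b.astype(np.uint8))
        allm=roi&(P[...,2]>6)&(P[...,2]<40); k,l,st,ce=cv2.connectedComponentsWithStats(allm.astype(np.uint8))
        i=1+np.argmax(st[1:,4]);q=P[l==i];rr=cv2.minAreaRect(q[:,:2].astype(np.float32));print('bed',np.round(rr[0],1),np.round(rr[1],1),rr[2],cv2.boxPoints(rr).round(0).tolist())
        rail=roi&(np.abs(P[...,2]-34)<4);k,l,st,ce=cv2.connectedComponentsWithStats(rail.astype(np.uint8))
        for j in range(1,k):
            if st[j,4]>60:
                q=P[l==j];rr=cv2.minAreaRect(q[:,:2].astype(np.float32));print('rail',st[j,4],np.round(rr[0],1),np.round(rr[1],1),round(rr[2],2),np.median(q[:,2]).round(1))
    for k in ['plug','collet','block','graver','oil','loupe','caliper']:
        L=regions_of(k,n)[:1]
        for r in L: print(k,round(r['score'],2),np.median(P[r['pixels']],0).round(0))
E
```

```text
top board 0.76 [290. 204.] [250. 476.] 21.3 zmed 24.9
top board 0.7 [545.  29.] [193. 152.] 70.6 zmed 53.2
  lay 46 2916 51.9 [557.4  15.7] [171.8 124.3] 72.13
  lay 70 515 75.4 [562.7  38.3] [141.8 120. ] 72.42
top board 0.68 [524. 223.] [416. 130.] 55.5 zmed 13.6
top board 0.25 [541. -24.] [461. 355.] 73.2 zmed 11.5
bed [543.8 -24.9] [460.4 232.3] 72.38053131103516 [[363.0, -209.0], [585.0, -279.0], [724.0, 159.0], [503.0, 230.0]]
rail 363 [643.5 131.1] [72.7 26.6] 71.89 33.4
rail 803 [ 543.5 -156. ] [162.   46.5] 71.03 33.9
rail 337 [550.3 158.1] [75.7 24. ] 72.41 33.5
rail 752 [ 459.2 -128.3] [162.6  25.7] 72.4 34.0
rail 245 [461.9  34.9] [49.  24.5] 71.76 34.8
plug 0.67 [657.  30.  44.]
block 0.7 [461.  34.  35.]
graver 0.64 [743.  38.  16.]
oil 0.65 [685. -83.  66.]
loupe 0.54 [ 647. -213.   28.]
caliper 0.95 [ 449. -283.   10.]
scene board 0.93 [637. 359.] [217.  85.] 29.3 zmed 13.0
scene board 0.75 [607. 179.] [575. 121.] 72.2 zmed 52.7
  lay 46 2265 51.1 [555.7  22.3] [182.2 119.5] 72.21
  lay 70 534 74.9 [561.4  42.6] [139.7 116.5] 71.89
scene board 0.56 [399. 396.] [622. 169.] 21.3 zmed 24.7
plug 0.72 [659.  40.  42.]
collet 0.73 [626. -60.  48.]
block 0.56 [463.  43.  33.]
graver 0.6 [745.  49.  15.]
oil 0.97 [693. -71.  57.]
loupe 0.43 [ 648. -208.   28.]
caliper 0.95 [ 463. -282.    8.]
```

View pics/crop1.png

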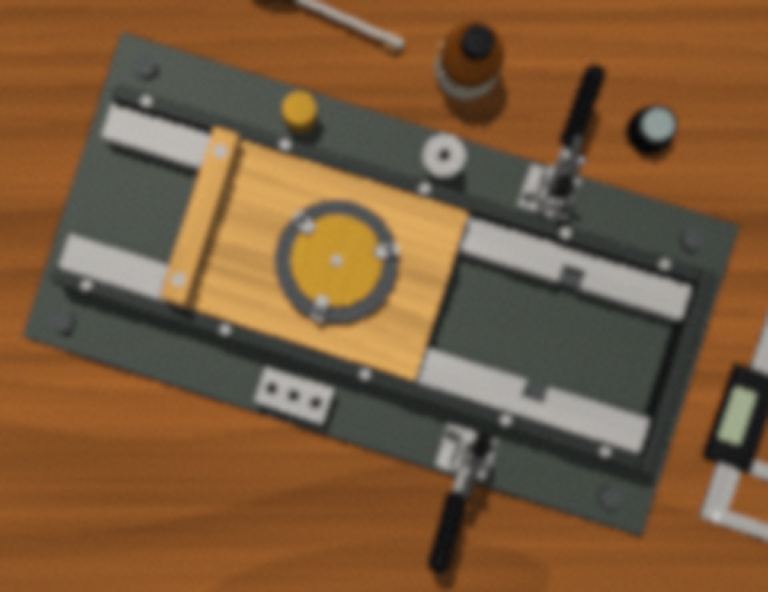

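The board on the slide, top picture (300,187), is the middle-sized one: it measures 180 × 120 mm and rides on the rails. The others, at (155,330) and (155,167), are a larger and a smaller board lying on the table. The crop agrees: tail batten to the left, clamps and notches to the right. The board is about 97 mm short of home.

```bash
python3 -m inch '[[0,0,3,20,43.5,0,-1],[0,0,3,20,43.5,0,-1],[0,0,3,20,43.5,0,-1],[0,0,3,20,43.5,0,-1],[0,0,3,20,43.5,0,-1],[0,0,3,20,43.5,0,-1],[0,0,3,20,43.5,0,-1],[0,0,3,20,43.5,0,-1],[0,0,3,20,43.5,0,-1],[0,0,3,20,43.5,0,-1]]'
```

```text
t: 2.6
eef_pos: [480.7, -121.8, 214.9]
tcp_rot: [-3.141, -0.001, -0.58]
ft_force: [1.0, 0.3, -0.7]
opening: 0.216
```

```bash
python3 -m inch '[[0,0,3,19,43.5,0,-1],[0,0,3,19,43.5,0,-1],[0,0,3,19,43.5,0,-1],[0,0,3,19,43.5,0,-1],[0,0,3,19,43.5,0,-1],[0,0,0,19,43.5,0,-1],[0,0,0,0,0,0,-1],[0,0,0,0,0,0,-1]]'
```

```text
t: 3.4
eef_pos: [594.0, 138.1, 214.2]
tcp_rot: [3.141, 0.001, -0.319]
ft_force: [0.1, 0.0, -0.4]
opening: 0.005
```

```bash
python3 -m inch '[[0,0,0,0,0,-30,-1],[0,0,0,0,0,-30,-1],[0,0,0,0,0,-30,-1],[0,0,0,0,0,-30,-1],[0,0,0,0,0,-25,-1],[0,0,0,1,0,-15,-1],[0,0,0,0,0,0,-1],[0,0,0,0,0,0,-1]]'; python3 - <<'E'
from h import *
c=cam('top','t2.png');s=cam('scene','s2.png')
a=cv2.imread('pics/t2.png')[105:290,195:435];b=cv2.imread('pics/s2.png')[120:320,160:340]
a=cv2.resize(a,(400,308));b=cv2.resize(b,(342,380));o=np.zeros((380,742,3),np.uint8);o[:308,:400]=a;o[:,400:]=b;cv2.imwrite('pics/m2.png',o)
E
```

```text
t: 4.2
eef_pos: [595.6, 136.8, 55.5]
tcp_rot: [-3.141, -0.001, -0.321]
ft_force: [-0.2, 0.2, 0.7]
opening: 0.002
```

View pics/m2.png

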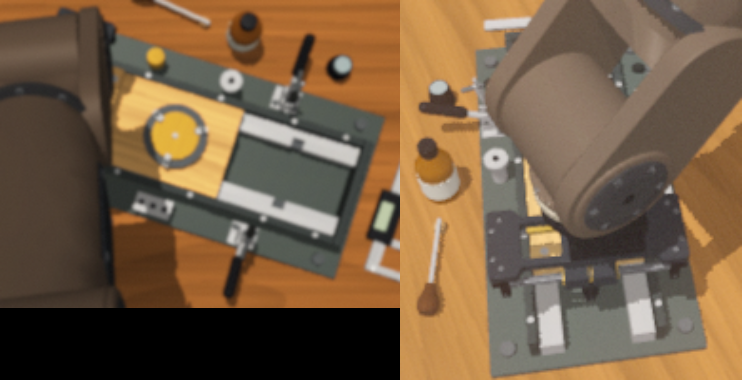

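The tool is down behind the tail, centred between the rails, and the board hasn't moved. I'll push at 25 mm/s.

```bash
python3 -m inch '[[0,0,0,-0.75,-2.4,0,-1],[0,0,0,-0.75,-2.4,0,-1],[0,0,0,-0.75,-2.4,0,-1],[0,0,0,-0.75,-2.4,0,-1],[0,0,0,-0.75,-2.4,0,-1],[0,0,0,-0.75,-2.4,0,-1],[0,0,0,-0.75,-2.4,0,-1],[0,0,0,-0.75,-2.4,0,-1],[0,0,0,-0.75,-2.4,0,-1],[0,0,0,-0.75,-2.4,0,-1]]'; python3 -m inch '[[0,0,0,-0.75,-2.4,0,-1],[0,0,0,-0.75,-2.4,0,-1],[0,0,0,-0.75,-2.4,0,-1],[0,0,0,-0.75,-2.4,0,-1]]'
```

```text
t: 5.3
eef_pos: [587.7, 113.3, 54.6]
tcp_rot: [-3.141, -0.0, -0.321]
ft_force: [0.6, 1.1, 0.0]
opening: 0.006
t: 5.7
eef_pos: [584.6, 103.5, 54.6]
tcp_rot: [3.142, -0.0, -0.321]
ft_force: [0.3, 2.1, -0.8]
opening: 0.005
```

```bash
python3 -m inch '[[0,0,0,-0.75,-2.4,0,-1],[0,0,0,-0.75,-2.4,0,-1],[0,0,0,-0.75,-2.4,0,-1],[0,0,0,-0.75,-2.4,0,-1],[0,0,0,-0.75,-2.4,0,-1],[0,0,0,-0.75,-2.4,0,-1],[0,0,0,-0.75,-2.4,0,-1],[0,0,0,-0.75,-2.4,0,-1],[0,0,0,-0.75,-2.4,0,-1],[0,0,0,-0.75,-2.4,0,-1]]'
cat > m.py <<'E'
from h import *
d=np.array([-.3027,-.9531]);n=np.array([.9531,-.3027]);O=np.array([540.8,-34.4])
def board():
    c=cam('top');P=cloud(c);q=P.reshape(-1,3);r=q[:,:2]-O;x=r@d;y=r@n
    hsv=cv2.cvtColor(c['color'],cv2.COLOR_RGB2HSV).reshape(-1,3)
    m=(abs(y)<45)&(x>-60)&(x<190)&(q[:,2]>40)&(q[:,2]<60)&(hsv[:,1]>70)
    f=[x[m&(y>a)&(y<a+15)].max() for a in (-45,-30,-15,0,15,30)]
    # flat top, front 25 mm strip
    fr=np.median(f); k=m&(x>fr-28)&(x<fr-4);A=np.c_[x[k],y[k],np.ones(k.sum())];s=np.linalg.lstsq(A,q[k,2],rcond=None)[0]
    st=state();e=st['eef_pos'][:2]-O
    print('t',st['t'],'front',np.round(f,1),'origin x',round(fr-90,1),'top z med',np.median(q[k,2]).round(2),'tcp x',round(e@d,1),'y',round(e@n,1),'F',np.round(st['ft_force'],1))
    return c
if __name__=='__main__':board()
E
python3 m.py
```

```text
t: 6.7
eef_pos: [577.1, 79.5, 54.7]
tcp_rot: [-3.142, -0.0, -0.321]
ft_force: [1.1, 1.8, -1.4]
opening: 0.005
t 6.75 front [72.  72.4 72.6 72.6 72.8 72.9] origin x -17.4 top z med 51.98 tcp x -119.2 y 0.1 F [ 0.4  0.  -0.7]
```

```bash
python3 -m inch '[[0,0,0,-0.75,-2.4,0,-1],[0,0,0,-0.75,-2.4,0,-1],[0,0,0,-0.75,-2.4,0,-1],[0,0,0,-0.75,-2.4,0,-1],[0,0,0,-0.75,-2.4,0,-1],[0,0,0,-0.75,-2.4,0,-1],[0,0,0,-0.75,-2.4,0,-1],[0,0,0,-0.75,-2.4,0,-1],[0,0,0,-0.75,-2.4,0,-1],[0,0,0,-0.75,-2.4,0,-1]]'; python3 -m inch '[[0,0,0,-0.75,-2.4,0,-1],[0,0,0,-0.75,-2.4,0,-1],[0,0,0,-0.75,-2.4,0,-1],[0,0,0,-0.75,-2.4,0,-1],[0,0,0,-0.75,-2.4,0,-1],[0,0,0,-0.75,-2.4,0,-1],[0,0,0,-0.75,-2.4,0,-1],[0,0,0,-0.75,-2.4,0,-1]]'; python3 m.py
```

```text
t: 7.75
eef_pos: [569.6, 55.5, 54.7]
tcp_rot: [-3.142, -0.0, -0.321]
ft_force: [0.7, 1.7, -0.2]
opening: 0.005
t: 8.55
eef_pos: [563.6, 36.3, 54.7]
tcp_rot: [-3.142, -0.0, -0.321]
ft_force: [0.4, 2.6, 0.9]
opening: 0.001
t 8.6 front [117.6 117.7 118.1 118.3 118.4 117.9] origin x 28.0 top z med 51.89 tcp x -74.0 y 0.4 F [0.7 1.3 1.2]
```

```bash
python3 -m inch '[[0,0,0,-0.45,-1.43,0,-1],[0,0,0,-0.45,-1.43,0,-1],[0,0,0,-0.45,-1.43,0,-1],[0,0,0,-0.45,-1.43,0,-1],[0,0,0,-0.45,-1.43,0,-1]]'; python3 -m inch '[[0,0,0,-0.45,-1.43,0,-1]]';python3 -m inch '[[0,0,0,-0.45,-1.43,0,-1]]'; python3 m.py
```

```text
t: 9.1
eef_pos: [561.4, 29.2, 54.6]
tcp_rot: [3.142, -0.0, -0.321]
ft_force: [1.6, 3.2, 1.3]
opening: 0.004
t: 9.2
eef_pos: [560.9, 27.8, 54.6]
tcp_rot: [3.141, 0.0, -0.321]
ft_force: [0.9, 0.9, -0.7]
opening: 0.004
t: 9.3
eef_pos: [560.3, 26.3, 54.6]
tcp_rot: [3.141, 0.0, -0.321]
ft_force: [0.2, 1.3, -0.4]
opening: 0.002
t 9.35 front [127.5 128.5 128.6 128.2 129.3 128.1] origin x 38.3 top z med 45.92 tcp x -63.6 y 0.3 F [ 0.4  0.1 -0.6]
```

The board top fell from 52 to 46 mm, which is the 6 mm drop. I'll stop pushing and back straight off before rising.

```bash
python3 -m inch '[[0,0,0,1.5,4.8,0,-1],[0,0,0,3,9.5,0,-1],[0,0,0,6,19,0,-1],[0,0,0,3,9.5,0,-1],[0,0,0,0,0,25,-1],[0,0,0,0,0,40,-1],[0,0,0,0,0,40,-1],[0,0,0,12,38,30,-1],[0,0,0,12,38,0,-1],[0,0,0,12,38,0,-1]]'; python3 -m inch '[[0,0,0,12,38,0,-1],[0,0,0,12,38,0,-1],[0,0,0,0,0,0,-1],[0,0,0,0,0,0,-1]]'
cat > f.py <<'E'
from m import *
c=board();cv2.imwrite('pics/f.png',cv2.resize(cv2.cvtColor(c['color'],cv2.COLOR_RGB2BGR)[95:300,185:455],None,fx=2.8,fy=2.8))
q=cloud(c).reshape(-1,3);r=q[:,:2]-O;x=r@d;y=r@n
for a,b,lo,hi in [(-45,-32,55,85),(-20,-8,40,60),(95,125,40,60)]:
    for s in (-1,1):
        k=(x>a)&(x<b)&(y*s>35)&(y*s<55)&(q[:,2]>lo)&(q[:,2]<hi);print(a,s,k.sum(),np.median(q[k,2]).round(2))
k=(q[:,2]>40)&(q[:,2]<50)&(x>-10)&(x<125)&(abs(y)<61);b=cv2.minAreaRect(np.c_[x,y][k].astype(np.float32));print('board rect in slide frame',b)
E
python3 f.py
```

```text
t: 10.35
eef_pos: [610.6, 185.0, 191.1]
tcp_rot: [-3.141, -0.002, -0.321]
ft_force: [0.5, -0.5, -0.2]
opening: 0.007
t: 10.75
eef_pos: [633.5, 260.3, 189.0]
tcp_rot: [3.141, 0.001, -0.319]
ft_force: [-0.3, -0.6, -0.4]
opening: 0.002
t 10.8 front [127.9 128.2 128.3 128.3 128.8 128.1] origin x 38.2 top z med 45.89 tcp x -308.1 y -0.5 F [-0.3 -1.   0.3]
-45 -1 51 69.67
-45 1 52 69.81
-20 -1 51 45.79
-20 1 49 45.98
95 -1 128 45.84
95 1 126 45.67
board rect in slide frame ((57.53870391845703, 0.021411895751953125), (134.96670532226562, 121.94459533691406), 0.0406329482793808)
```

View pics/f.png

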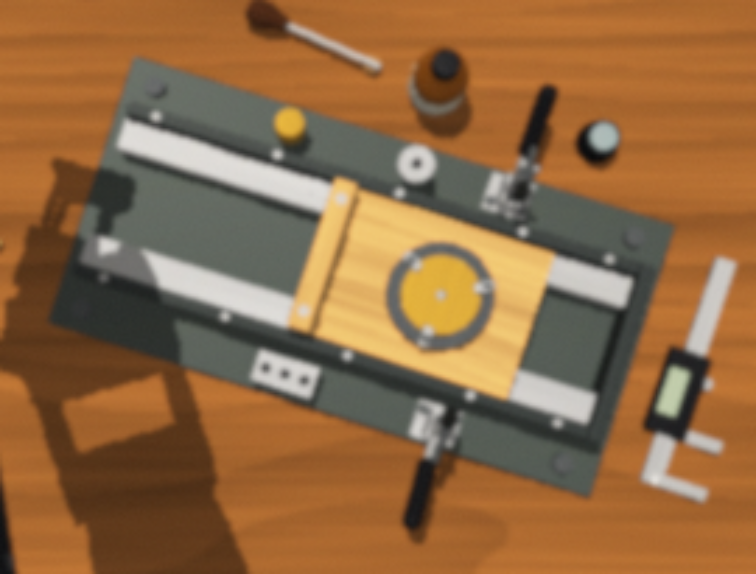

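The board is flat and dropped 6 mm at both ends, the hand is clear, and the bystanders in view stand where they were.

```bash
python3 -c "from cell import ticket;print(ticket.job_done())"
```

```text
the job is handed in; nothing more can be done
None
```

The board is home: it dropped into the notches and lies flat on the rails, and I handed the job in at about 11 s of robot time. I pushed it with closed fingers, centred on the tail face. Speed was about 25 mm/s, then 15 mm/s for the last stretch. I stopped when it dropped, backed straight off and raised the hand clear.

My last checks, from the top camera:
- **Height:** the board top fell from 52 to about 46 mm. It reads 45.7–46.0 mm at both ends and on both sides, so no tilt shows.
- **Position:** the board's origin is at slide x of about +38 mm, roughly 2 mm short of the nominal +40. That is within the notch play and the camera accuracy. The finger position put it at about +36 mm just before I backed off; both are inside the 6 mm limit.
- **Across the rails:** the offset is about 0 mm, and the board is in line with the rails.
- **Force:** at the end of each push the wrist reading was no more than about 4 N. I did not record it during the pushes.
- **Bystanders:** by eye none has shifted; I did not measure their positions again.

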